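# Hang the bit carrier on the tool rail and slide it to its stop

### The job

Lift the wooden drill-bit carrier out of the black bin and hook it over the metal rail on the empty stretch between the robot's-right post and the stop collar, at least 60 mm short of the collar. Then slide it along the rail to the left, without lifting it off the rail, until its hook rests against the collar, and leave it hanging there straight and still. Leave everything else where it is.

Things in the scene. Friction and masses are not known exactly. Their poses are not given: they have to be found in the camera images.
- carrier: Wooden hanging drill-bit carrier, 110 x 60 x 168 mm, about 0.3 kg, upright in the bin. Origin: on its underside, straight below hook slot, grip tab and centre of mass; z up, x within 30 degrees of straight ahead. Base block x -45 to +65, y -30 to +30, z 0 to 24 mm, with four steel bits (top at z 94) at x -40 to -20. On it a plywood hook plate 18 mm thick (y -9 to +9), shaped like a question mark.
- carrier_hook (a point): Roof of the hook slot, 112 mm above the underside, mid-plate; axes as the carrier's. Sits on the rail when hung. Slot 22 mm wide in x, 32 mm deep, between the neck (carrier x -45 to -11) and a lip (x +11 to +26, z 80 to 112); head x -45 to +26, z 112 to 130. The rail enters from the +x side, away from the robot, by the 56 mm gap between lip (z 80) and base (z 24), then up into the slot.
- carrier_grip (a point): Point to grip on the tab above the hook, 150 mm above the carrier's underside and 38 mm above the hook point. The tab is 18 mm thick (carrier's y), 30 mm wide (x), from z 130 to its top at z 168.
- bin: Fixed open black plastic bin, 200 (x) x 260 (y) x 100 mm high, walls and floor 5 mm. Origin: centre of its underside. Stands left or right of the rail stand; holds the carrier and a wooden offcut, in either half.
- rail_stand: Fixed rail stand: wooden foot 90 x 400 x 18 mm, two steel posts at its y -170 and +170 mm, and a round aluminium rail 14 mm in diameter along its y axis, rail axis 175 mm above the table. Origin: centre of the foot's underside. A try square hangs fixed on the rail at y +128 to +142 mm (its wooden stock reaches 15 mm above the rail's axis, its blade points to -x).
- rail_mid (a point): Middle of the rail, on its axis; y runs along the rail towards the try square (to the robot's left), x points away from the robot. Free stretch: y -160 mm up to the stop collar.
- stop_face (a point): Centre, on the rail's axis, of the face of the stop collar that looks to the rail's -y. The collar is a dark steel ring 34 mm in diameter and 16 mm wide fixed on the rail, with a thumb screw below; its place along the rail varies. Axes as the rail's. With the hook against it the carrier's hook point is 9 mm to the -y side of this point.
- offcut: Loose dark wood offcut 90 x 50 x 45 mm in the bin, not to be moved. Origin: centre of its underside.
- cork_block: Loose cork sanding block 100 x 60 x 35 mm on the bench in front of the robot, not to be moved. Origin: centre of its underside.
- glue: Loose white glue bottle, 64 mm in diameter, 180 mm tall, beyond the bin and rail, not to be moved. Origin: centre of its underside.
- tin: Loose tin, 84 mm in diameter, 100 mm tall, at the left of the robot, not to be moved. Origin: centre of its underside.
- hammer: Loose hammer lying on the bench beyond bin and rail, not to be moved. Origin: middle of its underside.
- brush: Loose paint brush lying on the bench at the robot's right, not to be moved.
- block_plane: Loose hand plane, 160 mm long, dark steel with wooden grips, on the bench at the far right of the robot, not to be moved. Origin: centre of its underside.
There are look-alikes about, which are no part of the job. What is shaped like the carrier but blue or turquoise is not meant.

How it is judged:
On the way, in this order (a step that is already met when the one before it is completed fails the run):
1. the carrier is lifted out of the bin, its underside above the bin's rim (z of carrier in the frame of bin above 0.105 m), for 0.1 s.
2. the carrier's hook sits over the rail, on the stretch between the -y post and the collar, its plate at least 45 mm short of the collar (x of carrier_hook in the frame of rail_mid between -0.014 and 0.014 m and z of carrier_hook in the frame of rail_mid between 0 and 0.014 m and y of carrier_hook in the frame of stop_face below -0.054 m and y of carrier_hook in the frame of rail_mid above -0.165 m), for 0.2 s.
At the end, for the whole second after the job is handed in: The carrier hangs with its slot over the rail (hook point within 14 mm of the rail's axis across and vertically seated on it), its plate within 8 mm of the stop collar's -y face, its vertical axis within 0.15 rad of upright, at rest (x of carrier_hook in the frame of rail_mid between -0.014 and 0.014 m and z of carrier_hook in the frame of rail_mid between 0 and 0.014 m and y of carrier_hook in the frame of stop_face between -0.017 and -0.005 m and angle between carrier's own z axis and vertical below 0.15 rad and linear speed of carrier below 0.02 m/s and angular speed of carrier below 0.2 rad/s); the robot touches nothing.
It fails at once if the carrier's hook is put over, or raised off, the rail by more than 18 mm within 36 mm of the collar or beyond it, instead of being slid there (z of carrier_hook in the frame of rail_mid between 0.025 and 0.08 m and x of carrier_hook in the frame of rail_mid between -0.025 and 0.025 m and y of carrier_hook in the frame of stop_face between -0.045 and 0.2 m).
It fails at once if another loose thing (offcut, cork block, glue bottle, tin, hammer, brush or plane) is moved by more than 40 mm (distance of any of offcut, cork_block, glue, tin, hammer, brush, block_plane from where it was at the start of the episode above 0.04 m).
It also fails if it takes over 54 s, if anything falls off the work surface, if the arm or the gripper's body presses on something with over 40 N, if the wrist force passes 120 N, or if a joint passes its speed limit or range.

### The arm

A 7-joint arm with a two-finger parallel gripper is mounted at the origin on the work surface. World frame = base frame: x ahead of the robot, y to its left, z up, the work surface at z = 0. Lengths are in m, angles in rad, forces in N, time in s.
With the tool pointing down it reaches from about 0.35 to 0.9 m from the base axis. Payload 8.1 kg.
Tool frame: the origin (TCP) lies midway between the tips of the shut fingers; the grasp point (between the pads) lies 19 mm behind it; z points along the fingers, y is the line along which they close (so a half turn about z gives the same grasp; the last joint's range is limited). The gripper opens to 92 mm and grips with 3 to 60 N. Pads are 19 mm wide; open, the fingers measure 130 mm over their backs; the gripper's body (75 mm by 190 mm) begins 47 mm behind the grasp point.
Start: joints at [-1.269, 0.434, 0.025, 1.573, -0.012, 1.134, -0.075], TCP at [0.246, 0.574, 0.227] pointing down, gripper open.
Joint ranges: [-2.62, 2.62], [-0.44, 2.09], [-1.27, 1.32], [0.08, 2.57], [-1.32, 4.46], [0.12, 2], [-2.74, 2.74]. Speed limits (rad/s): [2.22, 2.22, 3.01, 3.01, 3.14, 3.14, 3.14].

### API

Orientations are given as a rotation vector (axis times angle).
In Python, from cell import observe, cams, job gives the robot as it stands. The module is installed in compiled form; this text tells all that it offers.
- The arm moves only by the tool step_arm, never from a script. Its argument "steps" is a list of rows, each a list of 6 numbers: the shift along the world's x, y, z in mm, then the turn, a rotation vector about the world's x, y, z in rad. In form: [[dx, dy, dz, rx, ry, rz], ...]. A call has 1 to 20 rows; each row shifts and turns the commanded pose from where the row before left it; what a row does not reach is not made up. A row lasts 1/12 s, in which the tool goes at most 41.7 mm and 7.16 degrees, less where a joint would pass 70% of its speed; a pose out of reach is approached as far as the arm can. A call with a gripper value outside its range is refused whole. "gripper" is the opening, from 0 (shut) to 1 (fully open), set as the call begins (left out, the last holds). The fingers move at their own pace and stop on an object; "force" is the grip in N (left out, the last holds). Time passes only in rows, so rows that do not move let the fingers close. It gives the time, the measured TCP pose, the force, the opening and the grip force at its end, in the units of the state.
- observe(): the state, without advancing time (a new reading comes with each control period).
- cams.get_image(name): name is "scene" or "top" or "wrist"; returns the picture (400x640x3 uint8, red, green, blue); there is no depth.
- cams.get_calibration(name): a dict with "fov_y" (degrees; the focal length in pixels is half the picture's height over the tangent of half this angle, whatever the lens; pixels are square), "cx", "cy" (the principal point, pixels), "dist_coeffs" ([k1, k2, p1, p2, k3] as OpenCV has them; the pictures are not rectified), "world_to_cam" (4x4, takes a point from world to camera coordinates). Camera axes: x right, y up, looking along -z (the intrinsics and any distortion apply to the point x, -y, -z); pixel columns grow to the right and rows downward; lengths in m; the calibration is good to about 2 mm. A picture is of the moment at which its call begins: read the wrist's pose just before it. get_calibration takes no time and is no camera call; for the wrist camera it gives the pose at the moment of the call.
- job.sign_off(): hands the job in; it is judged then, once.
The state is a dict: "clock": time; "joints": joint angles; "dq": joint speeds; "joint_efforts": joint torques, N m; "position": TCP position; "ee_rot": TCP orientation; "force": force on the tool from outside, world axes, zero at the start; "ft_torque": the same for the moment, N m; "width": opening from 0.0 (shut) to 1.0 (fully open); "gripper_force": force on a finger pad.
Only numpy, scipy, OpenCV 4.12 (cv2) and the standard library are available. Lean on these libraries where they do the work, as an engineer would, in place of code of your own. Each camera call takes 0.05 s, during which the arm holds its last target. There are 200 camera calls.

## Working session

There is one attempt and no reset: what is moved stays moved. The work goes in short steps, Python scripts to look and compute and a tool call to move; the robot and the scene stay as the last step left them, time stands still between calls to the robot, and variables do not carry over. Pictures are saved under pics/ and viewed, at most 10 in all, crops included, and the job is handed in when it is done.

Besides the shell and the picture viewer there is one more tool, called in YAML: its name, and indented under it one key for each argument. step_arm: Moves the arm, as the interface text tells. Its arguments: {"type":"object","properties":{"steps":{"type":"array","items":{"type":"array","items":{"type":"number"}}},"gripper":{"type":"number"},"force":{"type":"number"}},"required":["steps"]}

```bash
mkdir -p pics
cat > h.py <<'E'
import numpy as np, cv2
from cell import observe, cams, job
def shot(n,f):
    im=cams.get_image(n); cv2.imwrite('pics/'+f,im[:,:,::-1]); return im
def K(c):
    f=200/np.tan(np.radians(c['fov_y'])/2); return np.array([[f,0,c['cx']],[0,f,c['cy']],[0,0,1.]])
def ray(c,px):
    u=cv2.undistortPoints(np.array([[px]],float),K(c),np.array(c['dist_coeffs'],float))[0,0]
    M=np.array(c['world_to_cam']);R=M[:3,:3];t=M[:3,3]
    return -R.T@t, R.T@np.array([u[0],-u[1],-1.])
def onz(c,px,z):
    o,d=ray(c,px); return o+d*(z-o[2])/d[2]
def proj(c,P):
    M=np.array(c['world_to_cam']);q=np.atleast_2d(P)@M[:3,:3].T+M[:3,3]
    q=q*[1,-1,-1]
    return cv2.projectPoints(q,np.zeros(3),np.zeros(3),K(c),np.array(c['dist_coeffs'],float))[0][:,0]
def tri(rs):
    A=0;b=0
    for o,d in rs:
        d=d/np.linalg.norm(d);P=np.eye(3)-np.outer(d,d);A=A+P;b=b+P@o
    return np.linalg.solve(A,b)
E
python3 - <<'E'
from h import *
for n in('scene','top'):
    shot(n,n+'0.png');c=cams.get_calibration(n);o,d=ray(c,(320,200));print(n,c['fov_y'],c['dist_coeffs'],o,d)
print(observe())
E
```

```text
scene 43.86479470592806 [-0.12150393  0.          0.          0.          0.        ] [ 1.26587428 -0.78096473  1.10895091] [-0.50631661  0.52365892 -0.68524094]
top 45.76744825637301 [-0.13004641  0.          0.          0.          0.        ] [ 0.47263741 -0.02537708  1.57482581] [ 0.02990689  0.00260832 -0.99958629]
{'clock': 0.1, 'joints': array([-1.26860043,  0.43516611,  0.0249771 ,  1.57396553, -0.01161276,
        1.13399464, -0.07510585]), 'dq': array([-2.70370989e-04, -1.04157170e-03, -3.16345496e-05, -1.53473177e-03,
       -4.20430391e-04, -1.60868744e-03, -9.75868371e-04]), 'joint_efforts': array([ 3.41998173e-03, -6.69125104e+01,  9.87880714e-01, -3.15146184e+01,
       -6.05789479e-02,  3.73001152e-02,  3.46943023e-05]), 'position': array([0.24601743, 0.57406843, 0.22603122]), 'ee_rot': array([-6.31614858e-01, -3.07727722e+00,  2.16572709e-03]), 'force': array([ 0.7868584 , -0.66801945,  0.04155392]), 'ft_torque': array([-0.01523374,  0.01013146,  0.0566081 ]), 'gripper_force': 0.0, 'width': 1.0000551711310974}
```

View pics/top0.png

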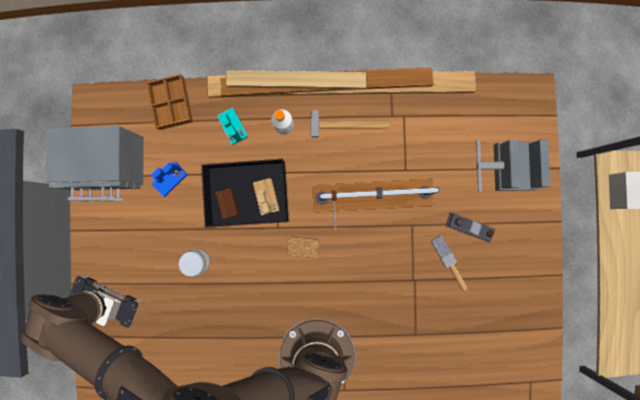

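View pics/scene0.png

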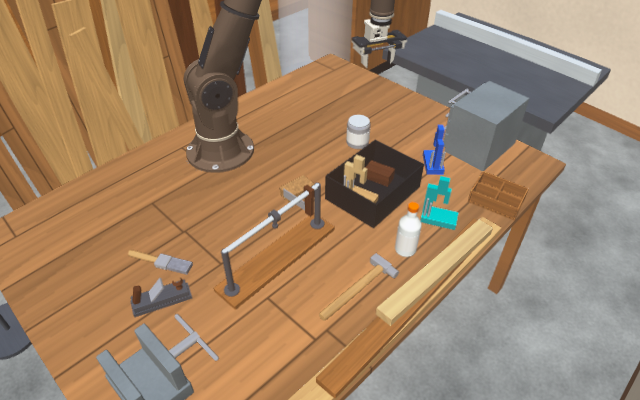

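The top view shows the carrier in the right half of the bin near (265,197), the rail from (322,198) to (437,190), and the collar near (379,193). I'll zoom in for accurate pixels.

Run:
```python
import cv2,numpy as np
t=cv2.imread('pics/top0.png');s=cv2.imread('pics/scene0.png')
a=cv2.resize(t[150:240,195:295],None,fx=4,fy=4,interpolation=cv2.INTER_CUBIC)
b=cv2.resize(s[140:230,320:420],None,fx=4,fy=4,interpolation=cv2.INTER_CUBIC)
cv2.imwrite('pics/z1.png',np.hstack([a,b]))
a=cv2.resize(t[170:230,305:445],None,fx=5,fy=5,interpolation=cv2.INTER_CUBIC)
b=cv2.resize(s[178:298,210:340],None,fx=2.4,fy=2.4,interpolation=cv2.INTER_CUBIC)
o=np.zeros((588,700,3),np.uint8);o[:300]=a;o[300:300+b.shape[0],:b.shape[1]]=b
cv2.imwrite('pics/z2.png',o)
```

```text
(no output)
```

View pics/z1.png

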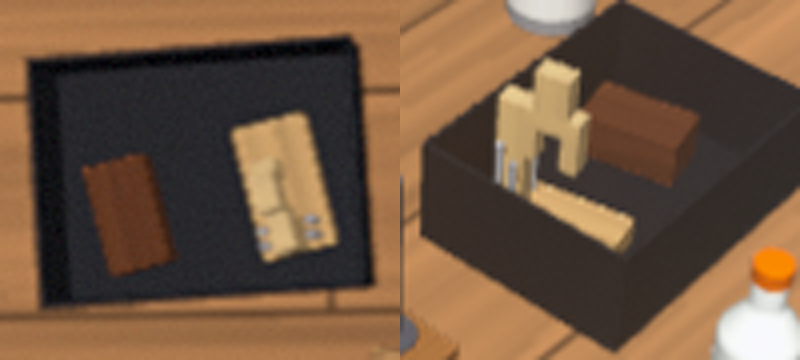

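View pics/z2.png

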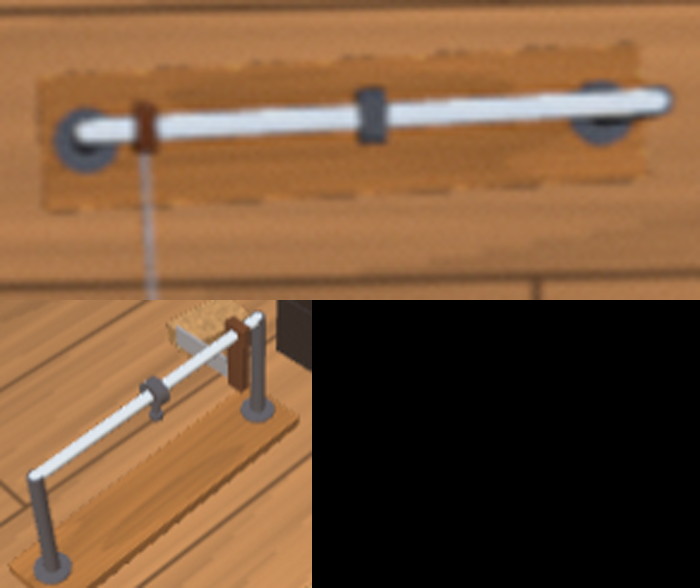

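Zoom 1 shows the carrier base corners at about (231,128), (305,112), (339,243) and (268,262). Bits are at the near end and the tab top is around (268,180). Zoom 2 shows the rail from (80,131) to (668,100), with the collar's right face at x≈387.

Run:
```python
from h import *
ct=cams.get_calibration('top');cs=cams.get_calibration('scene')
T1=lambda p:((p[0]+.5)/4-.5+195,(p[1]+.5)/4-.5+150)
T2=lambda p:((p[0]+.5)/5-.5+305,(p[1]+.5)/5-.5+170)
S1=lambda p:((p[0]-400+.5)/4-.5+320,(p[1]+.5)/4-.5+140)
S2=lambda p:((p[0]+.5)/2.4-.5+210,(p[1]-300+.5)/2.4-.5+178)
C=[onz(ct,T1(p),.029) for p in [(231,128),(305,112),(339,243),(268,262)]]
C=np.array(C);print(C.round(4));fl,fr,nr,nl=C
print('sides',[np.linalg.norm(a-b).round(4) for a,b in((fl,fr),(fr,nr),(nr,nl),(nl,fl))])
ax=(fl+fr-nl-nr);ax/=np.linalg.norm(ax);ay=np.array([-ax[1],ax[0],0])
cen=C.mean(0);org=cen-ax*.010;yaw=np.arctan2(ax[1],ax[0]);print('carrier',org,'yaw',yaw)
P=lambda x,y,z:np.array([org[0],org[1],.005])+ax*x+ay*y+[0,0,z]
for q in [(15,9,168),(15,-9,168),(-15,-9,168),(-15,9,168),(65,-30,24),(-45,0,130)]:
    w=P(*np.array(q)/1e3);a=proj(ct,w)[0];b=proj(cs,w)[0]
    print(q,((a-[195,150]+.5)*4).round(),((b-[320,140]+.5)*4+[400,0]).round())
e1=onz(ct,T2((80,131)),.175);e2=onz(ct,T2((668,100)),.175);print('rail',e1,e2,np.linalg.norm(e1-e2))
s1=tri([ray(ct,T2((80,131))),ray(cs,S2((259,318)))]);s2=tri([ray(ct,T2((668,100))),ray(cs,S2((36,476)))]);print('tri',s1,s2)
d=(e1-e2)/np.linalg.norm(e1-e2);print('rail yaw',np.arctan2(-d[0],d[1]))
for n,p in(('colL',(359,115)),('colR',(387,115)),('sqR',(158,126)),('sqL',(136,128))):
    q=onz(ct,T2(p),.188);print(n,q,'s',(q-e2)@d)
# bin corners
for p in [(27,60),(355,40),(374,285),(42,305)]: print('bin',onz(ct,T1(p),.1).round(3))
# foot
F=[onz(ct,T2(p),.018) for p in [(38,78),(637,44),(648,180),(43,212)]];print('foot',np.mean(F,0),np.round(F,3))
```

```text
[[0.5837 0.1993 0.029 ]
 [0.5955 0.1381 0.029 ]
 [0.4877 0.112  0.029 ]
 [0.4733 0.1705 0.029 ]]
sides [np.float64(0.0623), np.float64(0.1109), np.float64(0.0602), np.float64(0.1141)]
carrier [0.52531831 0.15253623 0.029     ] yaw 0.24627710963713936
(15, 9, 168) [250. 176.] [580.  71.]
(15, -9, 168) [273. 170.] [569.  84.]
(-15, -9, 168) [284. 209.] [534.  71.]
(-15, 9, 168) [261. 215.] [545.  58.]
(65, -30, 24) [304. 112.] [603. 262.]
(-45, 0, 130) [289. 251.] [503.  91.]
rail [ 0.52690274 -0.02374852  0.175     ] [ 0.53829004 -0.3741553   0.175     ] 0.3505917577879376
tri [ 0.52623426 -0.02457131  0.17149556] [ 0.5396344  -0.37068704  0.18069937]
rail yaw 0.03248594254849126
colL [ 0.53246992 -0.18755683  0.188     ] s 0.18668904843167305
colR [ 0.53213961 -0.20403064  0.188     ] s 0.1702346620597442
sqR [ 0.52840121 -0.06950337  0.188     ] s 0.3048123800934268
sqL [ 0.52749063 -0.05659423  0.188     ] s 0.31774428508564206
bin [0.636 0.351 0.1  ]
bin [0.645 0.091 0.1  ]
bin [0.454 0.079 0.1  ]
bin [0.443 0.341 0.1  ]
foot [ 0.53121746 -0.19668475  0.018     ] [[ 0.568  0.003  0.018]
 [ 0.583 -0.394  0.018]
 [ 0.493 -0.398  0.018]
 [ 0.48   0.002  0.018]]
```

Sizes check: sides are 62/111/60/114 mm against 60/110, the rail is 350 mm long, and the predicted tab corners match the scene view. Next I move to hover over the tab.

step_arm:
  steps:
    - [14,-21,2,0,0,0.0326]
    - [14,-21,2,0,0,0.0326]
    - [14,-21,2,0,0,0.0326]
    - [14,-21,2,0,0,0.0326]
    - [14,-21,2,0,0,0.0326]
    - [14,-21,2,0,0,0.0326]
    - [14,-21,2,0,0,0.0326]
    - [14,-21,2,0,0,0.0326]
    - [14,-21,2,0,0,0.0326]
    - [14,-21,2,0,0,0.0326]
    - [14,-21,2,0,0,0.0326]
    - [14,-21,2,0,0,0.0326]
    - [14,-21,2,0,0,0.0326]
    - [14,-21,2,0,0,0.0326]
    - [14,-21,2,0,0,0.0326]
    - [14,-21,2,0,0,0.0326]
    - [14,-21,2,0,0,0.0326]
    - [14,-21,2,0,0,0.0326]
    - [14,-21,2,0,0,0.0326]
    - [14,-21,2,0,0,0.0326]
  gripper: 1

```text
clock: 1.77
position: [0.5265, 0.1533, 0.2665]
ee_rot: [0.39, -3.117, 0.0]
force: [0.2, 0.8, 0.0]
width: 1.0
gripper_force: 0.0
```

Run:
```python
from h import *
from scipy.spatial.transform import Rotation as Ro
s=observe();print(s['position'],s['joints'],s['clock']);R=Ro.from_rotvec(s['ee_rot']).as_matrix();print(R.round(3))
c=cams.get_calibration('wrist');im=shot('wrist','w1.png');print(ray(c,(320,200)))
y=.2463;org=np.array([.5253,.1525,.005]);ax=np.array([np.cos(y),np.sin(y),0]);ay=np.array([-ax[1],ax[0],0])
for q in [(15,9,168),(15,-9,168),(-15,-9,168),(-15,9,168)]:
    print(q,proj(c,org+ax*q[0]/1e3+ay*q[1]/1e3+np.array([0,0,q[2]/1e3]))[0].round())
```

```text
[0.52646453 0.15329443 0.26653034] [-0.47234948  0.27679922  0.11792403  1.71010458 -0.03515308  1.15740122
  1.47489723] 1.7667
[[-0.969 -0.246 -0.001]
 [-0.246  0.969 -0.   ]
 [ 0.001 -0.    -1.   ]]
(array([0.46197714, 0.13688285, 0.42481445]), array([ 0.23948964,  0.07821625, -0.96789998]))
(15, 9, 168) [324. 216.]
(15, -9, 168) [305. 216.]
(-15, -9, 168) [304. 183.]
(-15, 9, 168) [325. 183.]
```

View pics/w1.png

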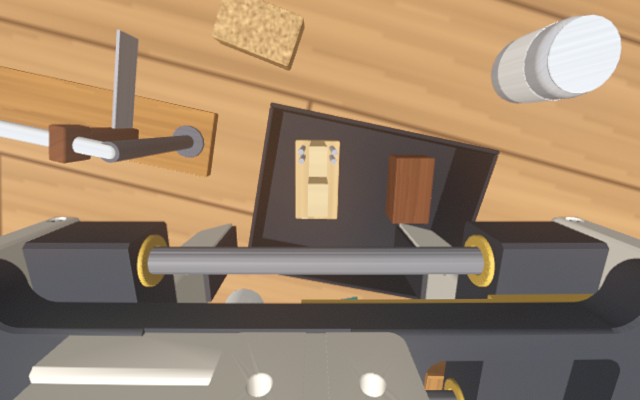

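The wrist view shows the carrier base at columns 295–339, with the tab around (317,195). I'll zoom in to refine.

Run:
```python
import cv2
w=cv2.imread('pics/w1.png');cv2.imwrite('pics/z3.png',cv2.resize(w[130:230,280:360],None,fx=6,fy=6,interpolation=cv2.INTER_CUBIC))
```

```text
(no output)
```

View pics/z3.png

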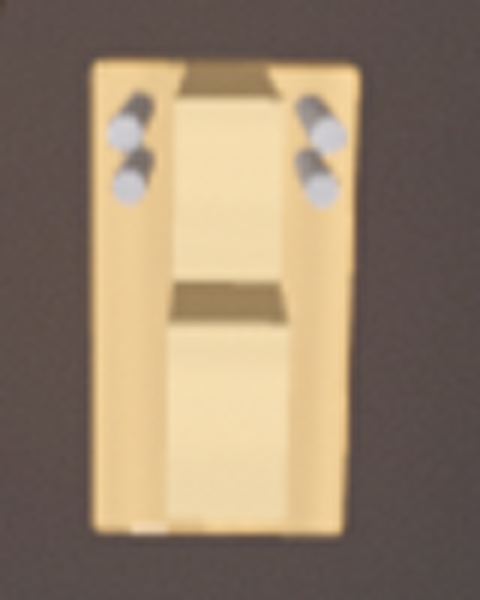

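Run:
```python
from h import *
c=cams.get_calibration('wrist')
Z=lambda p:((p[0]+.5)/6-.5+280,(p[1]+.5)/6-.5+130)
a=onz(c,Z((168,322)),.173);b=onz(c,Z((290,322)),.173);m=(a+b)/2;print(a,b,np.linalg.norm(a-b))
y=np.arctan2(*(a-b)[:2][::-1]);print('yaw of edge',y)
B=np.array([onz(c,Z(p),.029) for p in [(91,62),(360,66),(344,535),(92,530)]]);nl,nr,fr,fl=B
print(B.round(4),B.mean(0)); d=(fl+fr-nl-nr);print('yaw',np.arctan2(d[1],d[0]),np.linalg.norm(d)/2)
d/=np.linalg.norm(d);print('origin base',B.mean(0)-.01*d,'tab',m+.015*d)
# yet another rail check: left rail end & wrist
print(onz(c,(112,152),.175))
```

```text
[0.51549285 0.13693991 0.173     ] [0.51110257 0.1544008  0.173     ] 0.01800436676728564
yaw of edge -1.3244671514611734
[[0.4912 0.1091 0.029 ]
 [0.4774 0.1676 0.029 ]
 [0.5847 0.1929 0.029 ]
 [0.5982 0.1342 0.029 ]] [0.53788695 0.15094731 0.029     ]
yaw 0.23106923170328897 0.11007805181020355
origin base [0.52815273 0.14865712 0.029     ] tab [0.52789904 0.14910563 0.173     ]
[ 0.52947873 -0.03338608  0.175     ]
```

Base and tab agree in the wrist view at origin (0.528, 0.149), yaw 0.24. I descend and grip.

step_arm:
  steps:
    - [1,-4,-10,0,0,-0.01]
    - [0,0,-15,0,0,0]
    - [0,0,-15,0,0,0]
    - [0,0,-15,0,0,0]
    - [0,0,-15,0,0,0]
    - [0,0,-15,0,0,0]
    - [0,0,-15,0,0,0]
    - [0,0,-10,0,0,0]
    - [0,0,-10,0,0,0]
    - [0,0,-6,0,0,0]
    - [0,0,0,0,0,0]

```text
clock: 2.73
position: [0.5263, 0.1505, 0.1394]
ee_rot: [0.372, -3.117, 0.001]
force: [0.5, -0.2, 0.2]
width: 1.001
gripper_force: 0.0
```

step_arm:
  steps:
    - [0,0,0,0,0,0]
    - [0,0,0,0,0,0]
    - [0,0,0,0,0,0]
    - [0,0,0,0,0,0]
    - [0,0,0,0,0,0]
    - [0,0,0,0,0,0]
    - [0,0,0,0,0,0]
    - [0,0,0,0,0,0]
    - [0,0,0,0,0,0]
    - [0,0,0,0,0,0]
  gripper: 0
  force: 30

```text
clock: 3.57
position: [0.5272, 0.1505, 0.1407]
ee_rot: [0.372, -3.119, -0.0]
force: [-0.2, -0.1, -0.2]
width: 0.325
gripper_force: 0.0
```

step_arm:
  steps:
    - [0,0,0,0,0,0]
    - [0,0,0,0,0,0]
    - [0,0,0,0,0,0]
    - [0,0,0,0,0,0]
    - [0,0,0,0,0,0]
    - [0,0,0,0,0,0]

```text
clock: 4.07
position: [0.527, 0.1503, 0.1405]
ee_rot: [0.371, -3.119, 0.0]
force: [-0.2, 0.1, -3.7]
width: 0.195
gripper_force: 30.0
```

step_arm:
  steps:
    - [0,0,5,0,0,0]
    - [0,0,12,0,0,0]
    - [0,0,20,0,0,0]
    - [0,0,20,0,0,0]
    - [0,0,20,0,0,0]
    - [0,0,20,0,0,0]
    - [0,0,20,0,0,0]
    - [0,0,20,0,0,0]
    - [0,0,20,0,0,0]
    - [0,0,20,0,0,0]
    - [0,0,20,0,0,0]
    - [0,0,15,0,0,0]
    - [0,0,8,0,0,0]
    - [0,0,0,0,0,0]

```text
clock: 5.23
position: [0.5278, 0.1506, 0.3626]
ee_rot: [-0.371, 3.117, 0.001]
force: [-0.4, 0.3, -3.6]
width: 0.195
gripper_force: 30.0
```

step_arm:
  steps:
    - [-5,-22,0,0,0,-0.0103]
    - [-5,-22,0,0,0,-0.0103]
    - [-5,-22,0,0,0,-0.0103]
    - [-5,-22,0,0,0,-0.0103]
    - [-5,-22,0,0,0,-0.0103]
    - [-5,-22,0,0,0,-0.0103]
    - [-5,-22,0,0,0,-0.0103]
    - [-5,-22,0,0,0,-0.0103]
    - [-5,-22,0,0,0,-0.0103]
    - [-5,-22,0,0,0,-0.0103]
    - [-5,-22,0,0,0,-0.0103]
    - [-5,-22,0,0,0,-0.0103]
    - [-5,-22,0,0,0,-0.0103]
    - [-5,-22,0,0,0,-0.0103]
    - [-5,-22,0,0,0,-0.0103]
    - [-5,-22,0,0,0,-0.0103]
    - [-5,-22,0,0,0,-0.0103]
    - [-5,-22,0,0,0,-0.0103]
    - [-4,-22,0,0,0,-0.0103]
    - [-3,-20,0,0,0,-0.0103]

```text
clock: 6.9
position: [0.429, -0.2886, 0.3596]
ee_rot: [0.047, -3.14, -0.001]
force: [-0.6, -0.5, -2.4]
width: 0.192
gripper_force: 30.0
```

Run:
```python
from h import *
from scipy.spatial.transform import Rotation as Ro
s=observe();R=Ro.from_rotvec(s['ee_rot']).as_matrix();print(s['position'],s['joints'],s['clock'],s['width'],s['force']);print(R.round(3))
w=shot('wrist','w2.png');c=shot('scene','s2.png')
a=w[:,:,::-1];b=cv2.resize(c[80:330,150:400,::-1],None,fx=1,fy=1)
o=np.zeros((600,640,3),np.uint8);o[:400]=a;o[400:600,:200]=cv2.resize(b,(200,200));cv2.imwrite('pics/v2.png',o)
```

```text
[ 0.42902987 -0.28860239  0.35964243] [ 0.08474295  0.16930692  0.48800759  1.6408027  -0.08060825  1.35323855
  2.18510195] 6.9 0.1923317677602146 [-0.63222993 -0.50518299 -2.41022433]
[[-1.    -0.03  -0.002]
 [-0.03   1.     0.001]
 [ 0.002  0.001 -1.   ]]
```

View pics/v2.png

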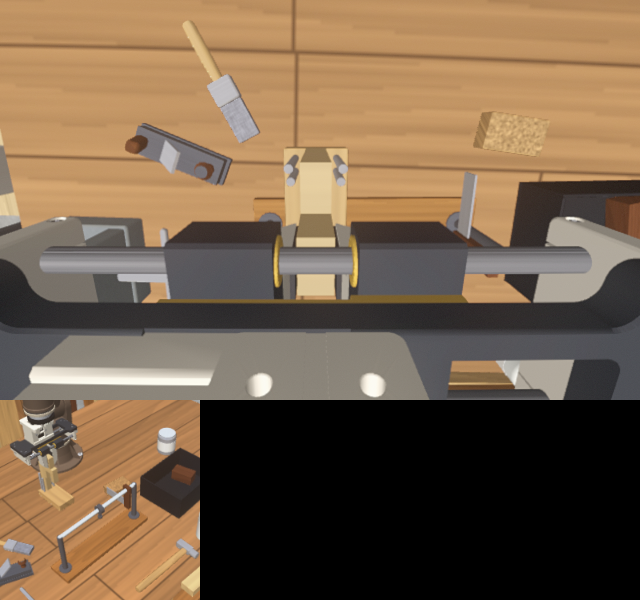

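The wrist view shows the carrier held straight in the gripper with the tab near edge at (294–336, ~213). The scene inset shows the opening facing the rail. I lower it to bring the gap to rail height, then check from the side.

step_arm:
  steps:
    - [0,0,-6,0,0,0]
    - [0,0,-12,0,0,0]
    - [0,0,-14,0,0,0]
    - [0,0,-14,0,0,0]
    - [0,0,-14,0,0,0]
    - [0,0,-14,0,0,0]
    - [0,0,-14,0,0,0]
    - [0,0,-9,0,0,0]
    - [0,0,-4,0,0,0]
    - [0,0,0,0,0,0]

```text
clock: 7.83
position: [0.4299, -0.2865, 0.2586]
ee_rot: [0.05, -3.139, -0.002]
force: [0.2, 0.5, -2.6]
width: 0.195
gripper_force: 30.0
```

step_arm:
  steps:
    - [4,0,0,0,0,0]
    - [8,0,0,0,0,0]
    - [10,0,0,0,0,0]
    - [10,0,0,0,0,0]
    - [10,0,0,0,0,0]
    - [10,0,0,0,0,0]
    - [10,0,0,0,0,0]
    - [10,0,0,0,0,0]
    - [10,0,0,0,0,0]
    - [10,0,0,0,0,0]
    - [8,0,0,0,0,0]
    - [5,0,0,0,0,0]
    - [0,0,0,0,0,0]

```text
clock: 8.92
position: [0.5363, -0.2872, 0.2595]
ee_rot: [-0.05, 3.141, 0.0]
force: [-0.3, -0.7, -3.4]
width: 0.198
gripper_force: 30.0
```

Run:
```python
from h import *
s=observe();print(s['position'],s['clock'],s['width'],s['force'])
c=shot('scene','s3.png')
b=cv2.resize(c[150:310,200:350,::-1],None,fx=3.5,fy=3.5,interpolation=cv2.INTER_CUBIC);cv2.imwrite('pics/v3.png',b)
```

```text
[ 0.53632078 -0.28720162  0.2594534 ] 8.9167 0.19845352585387593 [-0.3063647  -0.71990782 -3.44669454]
```

View pics/v3.png

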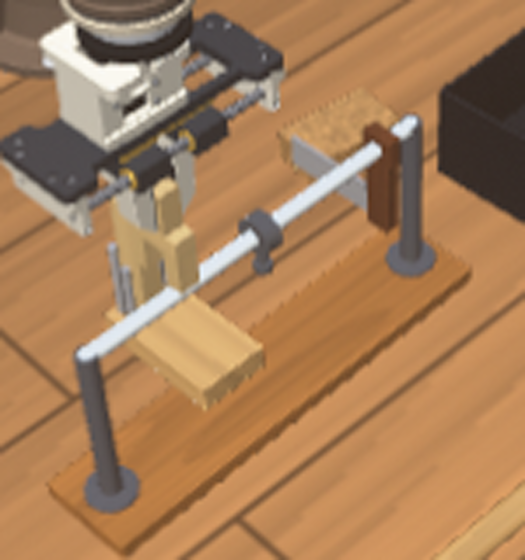

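The side view shows the rail running through the gap between lip and base. I check the x alignment using the base far corners at zoom (265,350) and (205,391) and the rail in the same picture.

Run:
```python
from h import *
c=cams.get_calibration('scene')
Z=lambda p:((p[0]+.5)/3.5-.5+200,(p[1]+.5)/3.5-.5+150)
a=onz(c,Z((265,350)),.148);b=onz(c,Z((205,391)),.148);print('base corners',a,b,np.linalg.norm(a-b))
for p in((85,355),(140,320),(225,258),(300,204),(410,122)): print('rail',p,onz(c,Z(p),.175))
for p in((140,320),(225,258),(300,204)):
  pass
# predicted
org=np.array([.5363,-.2872,.124]);y=.034;ax=np.array([np.cos(y),np.sin(y),0]);ay=np.array([-ax[1],ax[0],0])
for q in [(65,30,24),(65,-30,24),(26,9,80),(26,-9,80),(26,-9,112),(26,-9,130),(15,-9,168)]:
    print(q,((proj(c,org+ax*q[0]/1e3+ay*q[1]/1e3+np.array([0,0,q[2]/1e3]))[0]-[200,150]+.5)*3.5).round(),end=' ')
print()
for yy in(-.374,-.33,-.25,-.15,-.024): print(((proj(c,np.array([.5355-.034*(yy+.288),yy,.175]))[0]-[200,150]+.5)*3.5).round(),end=' ')
# collar -y face: in scene left edge zoom (245,228)
```

```text
base corners [ 0.60435452 -0.25937189  0.148     ] [ 0.60281441 -0.3157221   0.148     ] 0.05637124706666704
rail (85, 355) [ 0.53583624 -0.36783682  0.175     ]
rail (140, 320) [ 0.53750286 -0.31887454  0.175     ]
rail (225, 258) [ 0.53398566 -0.23434953  0.175     ]
rail (300, 204) [ 0.53122819 -0.15541803  0.175     ]
rail (410, 122) [ 0.52440534 -0.02776651  0.175     ]
(65, 30, 24) [266. 344.] (65, -30, 24) [206. 391.] (26, 9, 80) [203. 281.] (26, -9, 80) [184. 294.] (26, -9, 112) [180. 263.] (26, -9, 130) [178. 245.] (15, -9, 168) [162. 198.] 
[ 81. 362.] [128. 328.] [210. 269.] [305. 201.] [416. 122.]
```

step_arm:
  steps:
    - [-1.5,0,-2,0,0,0]
    - [0,0,-4,0,0,0]
    - [0,0,-4,0,0,0]
    - [0,0,-4,0,0,0]
    - [0,0,-4,0,0,0]
    - [0,0,-4,0,0,0]
    - [0,0,-4,0,0,0]
    - [0,0,-3,0,0,0]
    - [0,0,-2,0,0,0]
    - [0,0,0,0,0,0]

```text
clock: 9.8
position: [0.5335, -0.2874, 0.2282]
ee_rot: [0.049, -3.14, -0.0]
force: [0.0, 0.5, -3.4]
width: 0.195
gripper_force: 30.0
```

step_arm:
  steps:
    - [0.5,0,-3,0,0,0]
    - [0,0,-4,0,0,0]
    - [0,0,-4,0,0,0]
    - [0,0,-4,0,0,0]
    - [0,0,-3,0,0,0]
    - [0,0,-1,0,0,0]
    - [0,0,0,0,0,0]

```text
clock: 10.38
position: [0.534, -0.2874, 0.2093]
ee_rot: [0.049, -3.141, -0.0]
force: [-0.1, -0.1, -3.2]
width: 0.192
gripper_force: 30.0
```

step_arm:
  steps:
    - [0,0,-1,0,0,0]
    - [0,0,-1,0,0,0]
    - [0,0,0,0,0,0]

```text
clock: 10.63
position: [0.5342, -0.2875, 0.2077]
ee_rot: [-0.049, 3.141, 0.0]
force: [0.4, 0.4, -3.6]
width: 0.195
gripper_force: 30.0
```

step_arm:
  steps:
    - [0,0,-1,0,0,0]
    - [0,0,0,0,0,0]
    - [0,0,0,0,0,0]

```text
clock: 10.88
position: [0.5342, -0.2875, 0.2067]
ee_rot: [0.049, -3.141, -0.0]
force: [0.7, -0.1, -3.6]
width: 0.193
gripper_force: 30.0
```

step_arm:
  steps:
    - [0,0,-1,0,0,0]
    - [0,0,0,0,0,0]
    - [0,0,0,0,0,0]

```text
clock: 11.13
position: [0.5342, -0.2875, 0.2057]
ee_rot: [0.049, -3.141, -0.0]
force: [-0.2, 0.1, -3.4]
width: 0.197
gripper_force: 30.0
```

step_arm:
  steps:
    - [0,0,-1,0,0,0]
    - [0,0,0,0,0,0]
    - [0,0,0,0,0,0]

```text
clock: 11.38
position: [0.5343, -0.2876, 0.2052]
ee_rot: [-0.049, 3.141, -0.0]
force: [-1.3, -0.2, 3.1]
width: 0.194
gripper_force: 30.0
```

Contact with the rail: Fz rises and the roof is at about 0.182, as expected. I slide along the rail.

step_arm:
  steps:
    - [0,0,0.5,0,0,0]
    - [-0.1,3,0,0,0,0]
    - [-0.2,6,0,0,0,0]
    - [-0.2,6,0,0,0,0]
    - [-0.2,6,0,0,0,0]
    - [-0.2,6,0,0,0,0]
    - [-0.2,6,0,0,0,0]
    - [-0.2,6,0,0,0,0]
    - [-0.2,6,0,0,0,0]
    - [-0.2,6,0,0,0,0]
    - [-0.2,6,0,0,0,0]
    - [-0.1,4,0,0,0,0]
    - [0,2,0,0,0,0]
    - [0,0,0,0,0,0]

```text
clock: 12.55
position: [0.5322, -0.2235, 0.2052]
ee_rot: [0.05, -3.141, -0.001]
force: [-0.2, 2.1, -0.2]
width: 0.194
gripper_force: 30.0
```

step_arm:
  steps:
    - [-0.1,2,0,0,0,0]
    - [-0.1,2,0,0,0,0]
    - [0,0,0,0,0,0]
    - [0,0,0,0,0,0]

```text
clock: 12.88
position: [0.5319, -0.2205, 0.2052]
ee_rot: [0.049, -3.141, -0.0]
force: [-0.2, 0.2, -0.4]
width: 0.195
gripper_force: 30.0
```

step_arm:
  steps:
    - [0,1.5,0,0,0,0]
    - [0,0,0,0,0,0]
    - [0,0,0,0,0,0]

```text
clock: 13.13
position: [0.5319, -0.2191, 0.2052]
ee_rot: [0.049, -3.141, 0.0]
force: [-0.5, 0.3, -2.2]
width: 0.195
gripper_force: 30.0
```

step_arm:
  steps:
    - [0,1.5,0,0,0,0]
    - [0,0,0,0,0,0]
    - [0,0,0,0,0,0]

```text
clock: 13.38
position: [0.532, -0.2174, 0.2053]
ee_rot: [0.049, -3.141, -0.0]
force: [0.9, -0.7, -1.2]
width: 0.196
gripper_force: 30.0
```

step_arm:
  steps:
    - [0,1,0,0,0,0]
    - [0,1,0,0,0,0]
    - [0,0,0,0,0,0]
    - [0,0,0,0,0,0]

```text
clock: 13.72
position: [0.532, -0.2153, 0.2052]
ee_rot: [-0.049, 3.141, 0.0]
force: [0.1, -1.0, -0.9]
width: 0.195
gripper_force: 30.0
```

step_arm:
  steps:
    - [0,1,0,0,0,0]
    - [0,0,0,0,0,0]
    - [0,0,0,0,0,0]

```text
clock: 13.97
position: [0.532, -0.2144, 0.2053]
ee_rot: [-0.049, 3.141, 0.0]
force: [0.0, -0.7, -0.9]
width: 0.194
gripper_force: 30.0
```

step_arm:
  steps:
    - [0,1,0,0,0,0]
    - [0,0,0,0,0,0]
    - [0,0,0,0,0,0]

```text
clock: 14.22
position: [0.532, -0.2134, 0.2052]
ee_rot: [0.049, -3.141, -0.0]
force: [0.5, -0.1, -1.2]
width: 0.192
gripper_force: 30.0
```

step_arm:
  steps:
    - [0,1,0,0,0,0]
    - [0,0,0,0,0,0]
    - [0,0,0,0,0,0]

```text
clock: 14.47
position: [0.532, -0.213, 0.2053]
ee_rot: [-0.048, 3.141, -0.001]
force: [-0.2, -2.4, -1.9]
width: 0.193
gripper_force: 30.0
```

step_arm:
  steps:
    - [0,1,0,0,0,0]
    - [0,0,0,0,0,0]
    - [0,0,0,0,0,0]

```text
clock: 14.72
position: [0.532, -0.2129, 0.2053]
ee_rot: [-0.047, 3.141, -0.003]
force: [0.6, -6.4, -3.8]
width: 0.197
gripper_force: 30.0
```

Fy = −6.4 N with no further travel, so the hook is against the collar. I relieve the pressure and release.

step_arm:
  steps:
    - [0,-1.5,-0.4,0,0,0]
    - [0,0,0,0,0,0]
    - [0,0,0,0,0,0]
  force: 5

```text
clock: 14.97
position: [0.5321, -0.213, 0.2051]
ee_rot: [-0.049, 3.141, 0.0]
force: [-0.9, -2.3, 3.8]
width: 0.197
gripper_force: 5.0
```

step_arm:
  steps:
    - [0,0,0,0,0,0]
    - [0,0,0,0,0,0]
    - [0,0,0,0,0,0]
    - [0,0,0,0,0,0]
    - [0,0,0,0,0,0]
    - [0,0,0,0,0,0]
    - [0,0,0,0,0,0]
    - [0,0,0,0,0,0]
  gripper: 0.5

```text
clock: 15.63
position: [0.532, -0.213, 0.2048]
ee_rot: [0.049, -3.141, -0.0]
force: [0.3, 0.5, 0.1]
width: 0.502
gripper_force: 0.0
```

Run:
```python
from h import *
s=observe();print(s['position'],s['clock'],s['width'],s['force'])
c=shot('scene','s4.png');w=shot('wrist','w4.png')
b=cv2.resize(c[130:300,200:350,::-1],None,fx=3,fy=3,interpolation=cv2.INTER_CUBIC)
d=cv2.resize(w[130:300,260:375,::-1],None,fx=3,fy=3)
cv2.imwrite('pics/v4.png',np.hstack([b,d]))
```

```text
[ 0.53198077 -0.21297067  0.20483081] 15.6333 0.5016466801107039 [0.3336431  0.52165624 0.06450772]
```

View pics/v4.png

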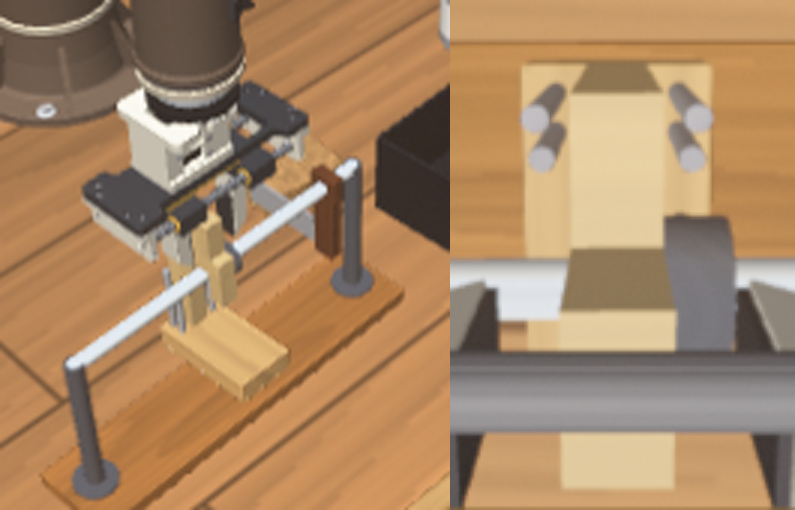

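The carrier hangs straight, with its plate touching the collar at (665,280) in the right panel. The fingers are clear on both sides. I withdraw straight up.

step_arm:
  steps:
    - [0,0,3,0,0,0]
    - [0,0,6,0,0,0]
    - [0,0,10,0,0,0]
    - [0,0,15,0,0,0]
    - [0,0,20,0,0,0]
    - [0,0,20,0,0,0]
    - [0,0,20,0,0,0]
    - [0,0,15,0,0,0]
    - [0,0,8,0,0,0]
    - [0,0,0,0,0,0]
    - [0,0,0,0,0,0]
    - [0,0,0,0,0,0]
    - [0,0,0,0,0,0]
    - [0,0,0,0,0,0]
    - [0,0,0,0,0,0]
    - [0,0,0,0,0,0]
    - [0,0,0,0,0,0]
    - [0,0,0,0,0,0]
    - [0,0,0,0,0,0]
    - [0,0,0,0,0,0]

```text
clock: 17.4
position: [0.532, -0.213, 0.3219]
ee_rot: [-0.049, 3.141, 0.0]
force: [0.2, -0.0, 0.2]
width: 0.498
gripper_force: 0.0
```

Run:
```python
from h import *
a=shot('scene','s5.png')[:,:,::-1];p=cv2.imread('pics/s4.png')
import time
for i in range(6): b=cams.get_image('scene')
b=b[:,:,::-1]
print('moving px',(np.abs(a.astype(int)-b).max(2)>25)[215:300,230:320].sum())
z=lambda m:cv2.resize(m[130:300,200:320],None,fx=3,fy=3,interpolation=cv2.INTER_CUBIC)
cv2.imwrite('pics/v5.png',np.hstack([z(p),z(b)]))
```

```text
moving px 0
```

View pics/v5.png

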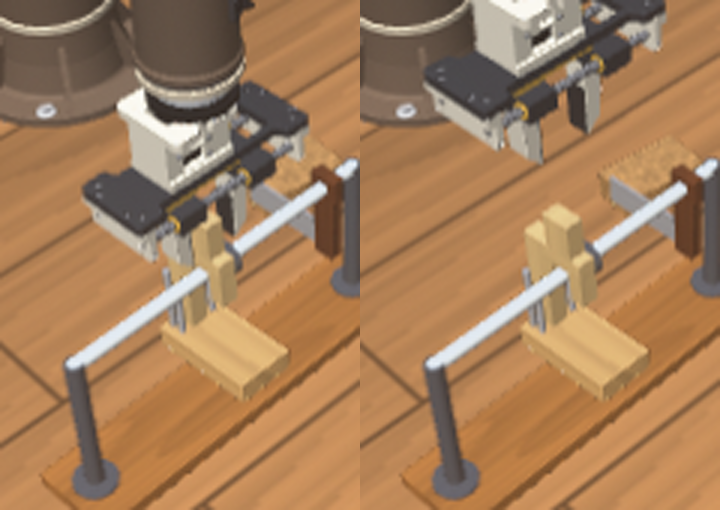

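The carrier hangs upright and still against the collar in the right panel, and the gripper is well clear. I hand in.

```bash
python3 -c "
from cell import job
print(job.sign_off())"
```

```text
the job is handed in; nothing more can be done
None
```

The carrier hangs upright and still on the rail with its hook against the stop collar, and the gripper is clear; I handed the job in at about 18 s, but the sign-off gave no verdict.

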